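Find the flush lid release and open the storage canister

TASK

The storage canister on the steel table is empty and has to be opened for refilling. Feel across the front of its flat lid with the fingertips for the flush release button, press the button until the flap springs up, then take the hand away and leave the flap standing open. Leave the canister where it stands, and do not disturb the bowls, spoon and bottle around it.

Things in the scene. Friction and masses are not known exactly. Their poses are not given: they have to be found in the camera images.
- canister: Round steel storage canister, 250 mm wide (all sizes in mm), side handles at +y and -y out to 158 from the axis; loose, 2 to 4 kg. Origin: centre of its underside, z up. Its 260-wide plain lid has a flat top 165 above the underside: a front deck that carries the button and, behind a straight 2 mm gap 62 from the axis, the flap. The lid is screwed on tight, turned up to 57 deg either way.
- release (a joint): How far the button in the lid's deck is pressed (m): 0 up, 0.006 bottom; the flap unlatches at 0.004. Springy: 1.8 N to start, 5.2 N at the bottom. Lid-coloured pad 60 mm (along the rim) by 40 (radial), top 2 below the panel, 1.5 gap all round. Its centre is 92 from the canister's axis, in a direction within 57 deg of the canister's -x: where, only touch or sight tells.
- flap (a joint): Opening angle of the lid's spring flap (rad): 0 shut and flush, 0.6 fully open. D-shaped, 242 wide, hinged at the rim opposite the button. Cannot be opened while latched; once released it rises by itself in about 0.5 s, its free edge (30 from the button's centre) swinging up and away from the button to about 95 mm above the lid. Rigid to a press when shut.
- bowl_a: White rice bowl, 112 mm wide, 55 high, to be left alone. Origin: centre of its foot.
- bowl_b: Another such bowl, to be left alone. Origin: centre of its foot.
- spoon: Steel spoon, 190 mm long, lying flat along its x, to be left alone. Origin: under its middle.
- sauce: Brown glass sauce bottle, 62 mm wide, 190 high, to be left alone. Origin: centre of its underside.

How it is judged:
On the way:
1. the release button is pressed in (3 mm or more) with the fingertips (value of joint release above 0.003 m and contact force between the fingers and canister above 0.5 N), for 0.05 s.
At the end, for the whole second after the job is handed in: The flap stands open (more than 0.45 rad) and is at rest, the release button has come back up (less than 1.5 mm in), and the canister stands upright within 25 mm of where it started (value of joint flap above 0.45 rad and velocity of joint flap between -0.1 and 0.1 rad/s and value of joint release below 0.0015 m and distance of canister from where it was at the start of the episode below 0.025 m and angle between canister's own z axis and vertical below 0.05 rad and linear speed of canister below 0.02 m/s); the robot touches nothing.
It fails at once if the canister is lifted, tipped or pushed away by more than 40 mm (distance of canister from where it was at the start of the episode above 0.04 m or angle between canister's own z axis and vertical above 0.12 rad or height (world z) of canister above 0.012 m).
It fails at once if a bowl, the spoon or the bottle is moved by more than 15 mm (distance of any of bowl_a, bowl_b, spoon, sauce from where it was at the start of the episode above 0.015 m).
It also fails if it takes over 58 s, if anything falls off the work surface, if the arm or the gripper's body presses on something with over 40 N, if the wrist force passes 120 N, or if a joint passes its speed limit or range.

ROBOT

A 6-joint arm with a two-finger parallel gripper is mounted at the origin on the work surface. World frame = base frame: x ahead of the robot, y to its left, z up, the work surface at z = 0. Lengths are in m, angles in rad, forces in N, time in s.
With the tool pointing down it reaches from about 0.2 to 0.875 m from the base axis. Payload 3.4 kg.
Tool frame: the origin (TCP) lies midway between the tips of the shut fingers; the grasp point (between the pads) lies 19 mm behind it (r.hold_point_z is the z of the grasp point in the tool frame, in m); z points along the fingers, y is the direction in which the jaws open and shut (so a half turn about z gives the same grasp; the last joint's range is limited). The gripper opens to 94 mm and grips with 3 to 60 N. Pads are 16 mm wide; open, the fingers measure 119 mm over their backs; the gripper's body (75 mm by 177 mm) begins 78 mm behind the grasp point.
Start: joints at [1.023, 0.276, 1.505, -0, 1.361, -0.121], TCP at [0.238, 0.523, 0.183] pointing down, gripper open.
Joint ranges: [-2.89, 2.89], [-0.75, 2.08], [0.22, 2.7], [-1.18, 4.32], [0.11, 2.71], [-2.7, 2.7]. Speed limits (rad/s): [2.57, 2.57, 3.14, 3.14, 3.14, 3.14].

INTERFACE

Orientations are given as a unit quaternion [x, y, z, w].
In Python, from rig import r gives the robot as it stands. Calls block until the motion is done:
- r.reach(position, orientation): joint-space move of the TCP to a pose.
- r.line_to(position, vel=0.15, ori=None, max_force=None): straight line of the TCP; ori=None keeps the orientation; vel is the mean speed in m/s. With max_force (N) it stops when the force on the tool has changed by that much, and returns True; else False.
- r.move_joints(angles): joint-space move.
- r.release() and r.clamp(f_grip=None): open the fingers fully, or close them until they stop; f_grip is the grip in N (None keeps the last).
- r.hold(seconds).
- r.inverse_kinematics(position, orientation): joint angles nearest the present ones, or None.
- r.get_state(): the state.
- r.camera(name): name is "scene" or "top" or "wrist"; returns a dict with "pixels" (400x640x3 uint8, blue, green, red), "z_map" (400x640 float32, m along the optical axis (not along the pixel's ray), 0 where there is no reading), "mtx" (3x3 intrinsics, pixels), "world_from_camera" (4x4, takes a point from camera to world coordinates). Camera axes: x right, y up, looking along -z (the intrinsics and any distortion apply to the point x, -y, -z); pixel columns grow to the right and rows downward; lengths in m; the calibration is good to about 2 mm. A picture is of the moment at which its call begins.
A pose or a line that the arm cannot do raises r.IKError and nothing moves.
- r.finish_job(): hands the job in, once; it reports no verdict.
The state is a dict: "time_s": time; "q": joint angles; "dq": joint speeds; "tau": joint torques, N m; "eef_pos": TCP position; "ee_rot": TCP orientation; "wrist_force": force on the tool from outside, world axes, zero at the start; "torque": the same for the moment, N m; "grip_width": finger opening in m.
Only numpy, scipy, OpenCV 4.12 (cv2) and the standard library are available. Lean on these libraries where they do the work, as an engineer would, in place of code of your own. Each camera call takes 0.05 s, during which the arm holds its last target.

## Working session

There is one attempt and no reset: what is moved stays moved. The work goes in short steps, each a Python script; the robot and the scene stay as the last script left them, time stands still between calls to the robot, and variables do not carry over. Pictures are saved under pics/ and viewed, and the job is handed in when it is done.

```bash
mkdir -p pics; ls; python3 - <<'E'
from rig import r
import cv2,numpy as np
for n in ["scene","top"]:
    c=r.camera(n); cv2.imwrite(f"pics/{n}0.png",c["pixels"]); np.savez(f"{n}0.npz",**c)
s=r.get_state(); print(s["time_s"],s["eef_pos"],s["ee_rot"],s["grip_width"],s["wrist_force"])
E
```

```text
pics
0.1 [0.23774888 0.52297671 0.18272088] [ 2.11741996e-01  9.77325289e-01 -7.40521999e-04 -2.43296715e-04] 0.09452474788561165 [ 0.07569144 -0.25171324  0.44928626]
```

View pics/scene0.png

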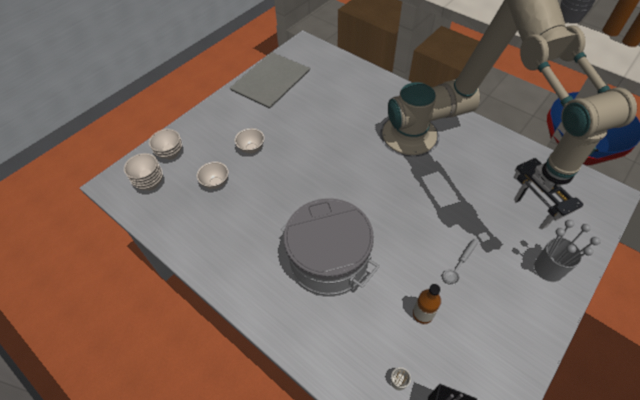

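View pics/top0.png

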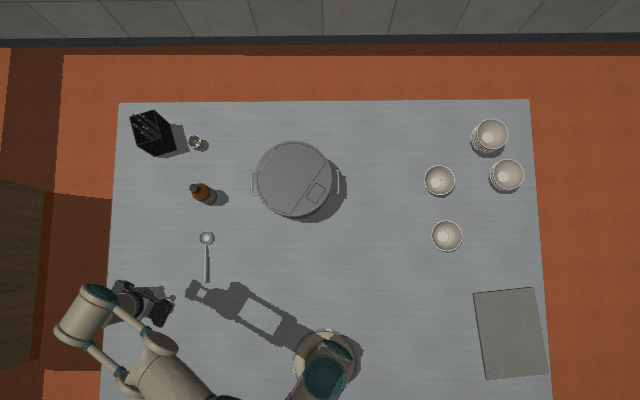

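The top view shows the lid centred near (295,179), the flap line, and the button outline near (315,193). I'll zoom in and measure it.

```bash
cat > h.py <<'E'
import numpy as np,cv2
def cloud(c):
    z=c["z_map"];h,w=z.shape;K=c["mtx"];u,v=np.meshgrid(np.arange(w),np.arange(h))
    P=np.stack([(u-K[0,2])/K[0,0]*z,-(v-K[1,2])/K[1,1]*z,-z],-1)
    T=c["world_from_camera"];return P@T[:3,:3].T+T[:3,3]
def onplane(c,uv,zp):
    K=c["mtx"];T=c["world_from_camera"];out=[]
    for u,v in uv:
        d=T[:3,:3]@np.array([(u-K[0,2])/K[0,0],-(v-K[1,2])/K[1,1],-1]);t=(zp-T[2,3])/d[2];out.append(T[:3,3]+t*d)
    return np.array(out)
E
python3 - <<'E'
from h import *
for n,(a,b,x,y) in {"top":(235,345,130,230),"scene":(270,390,190,300)}.items():
    c=dict(np.load(n+"0.npz"));W=cloud(c)
    m=(abs(W[...,2]-.165)<.008)&(c["z_map"]>0)
    yy,xx=np.mgrid[:400,:640]; m&=(xx>a)&(xx<b)&(yy>x)&(yy<y)
    P=W[m]; print(n,m.sum(),np.median(P[:,2]))
    (cx,cy),rad=cv2.minEnclosingCircle(P[:,:2].astype(np.float32)); print(cx,cy,rad,P.min(0),P.max(0))
    im=c["pixels"][x:y,a:b].astype(float); g=np.clip((im-60)*1.8,0,255).astype(np.uint8)
    cv2.imwrite(f"pics/{n}zoom.png",cv2.resize(g,None,fx=5,fy=5,interpolation=cv2.INTER_CUBIC))
E
```

```text
top 4514 0.16512673928261468
0.6313917636871338 0.09984785318374634 0.1315133273601532 [ 0.50162676 -0.0312352   0.15707495] [0.76155314 0.22962472 0.17291719]
scene 5498 0.1639429012637762
0.6350389122962952 0.1046583503484726 0.13278886675834656 [ 0.50401607 -0.02665942  0.15709641] [0.76582481 0.23469247 0.17155157]
```

```bash
ls pics
```

```text
scene0.png
scenezoom.png
top0.png
topzoom.png
```

View pics/topzoom.png

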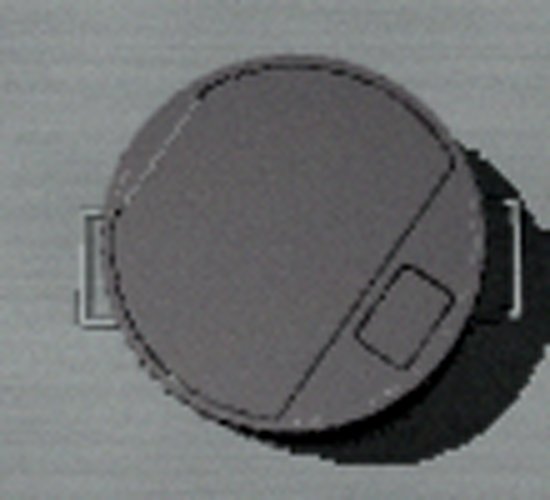

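View pics/scenezoom.png

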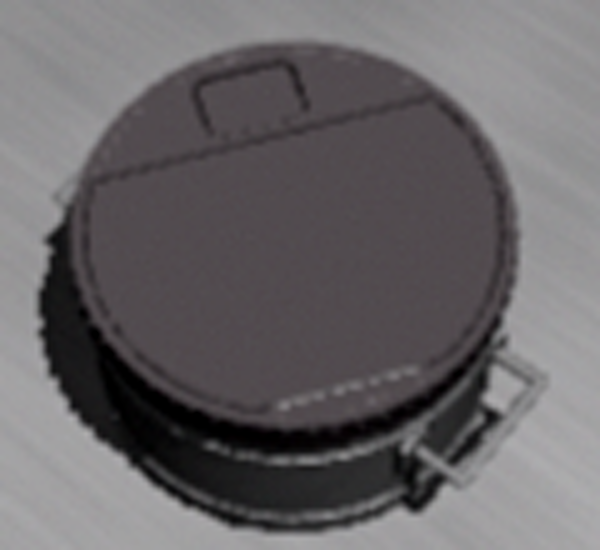

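```bash
cat > geo.py <<'E'
from h import *
from scipy.spatial.transform import Rotation as R
c=dict(np.load("top0.npz"));uv=np.array([(408,265),(455,298),(405,370),(357,335)])/5-.4+[235,130]
A=onplane(c,uv,.165)
lt=onplane(c,np.array([(453,165),(280,417)])/5-.4+[235,130],.165)
c2=dict(np.load("scene0.npz"));uv2=np.array([(195,75),(297,60),(310,112),(207,137)])/5-.4+[270,190]
B=onplane(c2,uv2,.165)
b=((A.mean(0)+B.mean(0))/2)[:2]
ax=np.array([.633,.102])
t=(lt[1]-lt[0])[:2];t/=np.linalg.norm(t)
rad=np.array([-t[1],t[0]]); rad*=np.sign(rad@(b-ax))
def ori(rad,flip=1):
    x=np.array([*rad,0])*flip; z=np.array([0,0,-1.]);y=np.cross(z,x)
    return R.from_matrix(np.stack([x,y,z],1)).as_quat()
E
python3 - <<'E'
from geo import *
print(A.mean(0),B.mean(0),b,"rad",rad,(b-ax),np.linalg.norm(b-ax),np.degrees(np.arctan2(rad[1],-rad[0])),(b-ax)/np.linalg.norm(b-ax))
from rig import r
p=b+rad*.004
for f in (1,-1):
    for z in (.30,.157): print(f,r.inverse_kinematics([*p,z],ori(rad,f)))
E
```

```text
[0.57897587 0.02359536 0.165     ] [0.57993274 0.02688283 0.165     ] [0.5794543  0.02523909] rad [-0.56272404 -0.82664482] [-0.0535457  -0.07676091] 0.09359155035291176 -55.75560688729285 [-0.57212106 -0.82016919]
1 [-8.24595427e-02  2.39808697e-01  1.27359350e+00 -4.44089210e-16
  1.62819045e+00 -2.62637479e+00]
1 [-8.24595427e-02  2.95549507e-01  1.54352897e+00 -4.44089210e-16
  1.30251418e+00 -2.62637479e+00]
-1 [-8.24595427e-02  2.39808697e-01  1.27359350e+00 -4.44089210e-16
  1.62819045e+00  5.15217867e-01]
-1 [-8.24595427e-02  2.95549507e-01  1.54352897e+00 -4.44089210e-16
  1.30251418e+00  5.15217867e-01]
```

Both cameras agree within about 3 mm: the button is at (0.579, 0.025), 93.6 mm from the axis. I'll shut the fingers, move above it and check with the wrist camera.

```bash
python3 - <<'E'
from geo import *
from rig import r
r.line_to([.238,.523,.33],vel=.25); r.clamp(5)
p=b+rad*.004
r.reach([*p,.33],ori(rad,-1))
c=r.camera("wrist");np.savez("w0.npz",**c)
cv2.imwrite("pics/w0.png",np.clip((c["pixels"].astype(float)-30)*1.5,0,255).astype(np.uint8))
s=r.get_state();print(s["time_s"],s["eef_pos"],s["grip_width"],s["wrist_force"])
T=np.eye(4);T[:3,:3]=R.from_quat(s["ee_rot"]).as_matrix();T[:3,3]=s["eef_pos"]
print((np.linalg.inv(T)@c["world_from_camera"]).round(3))
E
```

```text
4.4667 [0.5771085  0.02298625 0.33010259] 0.0008437532066225247 [-0.01518464 -0.09021736  0.69206341]
[[-0.     0.962  0.272  0.08 ]
 [ 1.     0.     0.    -0.   ]
 [ 0.     0.272 -0.962 -0.201]
 [ 0.     0.     0.     1.   ]]
```

View pics/w0.png

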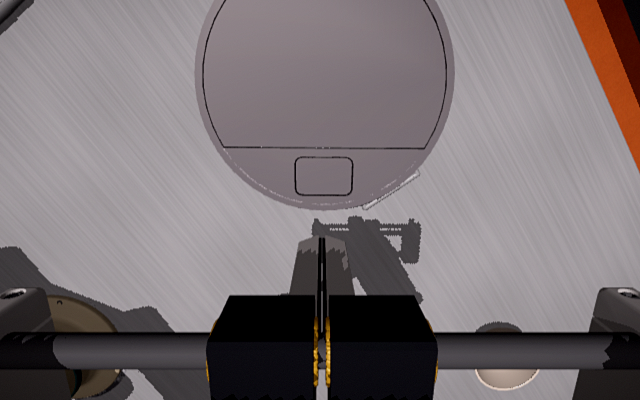

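The wrist view shows the button outline at about (295–353, 156–195), with the flap gap at row 148 and square to the tool. The camera sits 200 mm up, so it clears the opening flap. I'll refine the position from this view, then press.

```bash
python3 - <<'E'
from geo import *
from rig import r
c=dict(np.load("w0.npz"))
C=onplane(c,[(295,156),(353,156),(353,195),(295,195)],.165)
print(C.round(4),C.mean(0),b); d=np.linalg.norm
print(d(C[0]-C[1]),d(C[1]-C[2]))
b2=C.mean(0)[:2]
if d(b2-b)<.006:
    p=(b+b2)/2+rad*.004; o=ori(rad,-1)
    r.line_to([*p,.185],vel=.12,ori=o)
    f0=np.array(r.get_state()["wrist_force"])
    hit=r.line_to([*p,.160],vel=.02,max_force=1.2)
    s=r.get_state();print(hit,s["eef_pos"],np.array(s["wrist_force"])-f0,s["time_s"])
E
```

```text
[[ 0.5689  0.061   0.165 ]
 [ 0.6197  0.0265  0.165 ]
 [ 0.5966 -0.0094  0.165 ]
 [ 0.5442  0.0262  0.165 ]] [0.58232589 0.02605834 0.165     ] [0.5794543  0.02523909]
0.061401389852909244 0.042672894373001334
False [0.57877509 0.02232209 0.16016639] [0.53063252 1.42364961 0.18871559] 7.225
```

```bash
python3 - <<'E'
from geo import *
from rig import r
s=r.get_state();p=s["eef_pos"][:2];print(s["wrist_force"])
for z in np.arange(.159,.1505,-.001):
    hit=r.line_to([*p,z],vel=.01,max_force=9)
    s=r.get_state();print(z,hit,s["eef_pos"][2].round(4),np.round(s["wrist_force"],2),s["time_s"])
    if hit or s["wrist_force"][2]>9:break
c=r.camera("scene");cv2.imwrite("pics/s1.png",c["pixels"])
E
```

```text
[0.2404033  0.1619578  0.39360762]
0.159 False 0.159 [ 0.42 -0.03  0.3 ] 7.475
0.158 False 0.1579 [ 0.45  0.1  -0.55] 7.725
0.157 False 0.1569 [-0.02 -0.1   0.14] 7.975
0.156 False 0.1559 [-0.44  0.21  1.25] 8.225
0.155 False 0.1549 [-0.37  1.06 -0.06] 8.475
0.154 False 0.1539 [0.61 0.16 0.27] 8.725
0.153 False 0.1529 [-1.06  0.4   0.41] 8.975
0.152 False 0.1519 [0.13 0.12 0.3 ] 9.225
0.151 False 0.1509 [ 0.21 -0.    0.11] 9.475
```

View pics/s1.png

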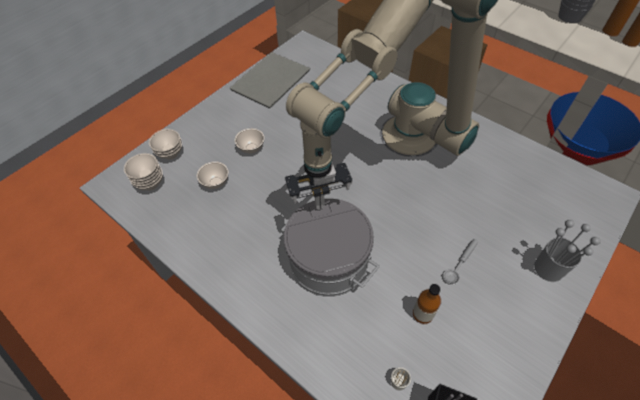

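No contact at z=0.151, which is odd. I'll look closer at the tip and the depth.

```bash
python3 - <<'E'
from geo import *
from rig import r
for n in ("scene","top","wrist"):
    c=r.camera(n);np.savez(f"{n}1.npz",**c)
    W=cloud(c);s=r.get_state()
    K=c["mtx"];T=np.linalg.inv(c["world_from_camera"])
    q=T[:3,:3]@s["eef_pos"]+T[:3,3];u=K[0,0]*q[0]/-q[2]+K[0,2];v=-K[1,1]*q[1]/-q[2]*1+K[1,2]
    print(n,"tcp px",u,v,s["eef_pos"])
    u,v=int(u),int(np.clip(v,60,340)); im=c["pixels"][v-60:v+60,u-70:u+70].copy()
    cv2.imwrite(f"pics/{n}1z.png",cv2.resize(im,None,fx=5,fy=5,interpolation=cv2.INTER_CUBIC))
E
```

```text
scene tcp px 319.2594556407836 210.28341420098207 [0.57876004 0.02230886 0.15098572]
top tcp px 316.3182234774406 193.729586316106 [0.57876137 0.02231    0.15099252]
wrist tcp px 321.60708001136345 237.4765636151341 [0.57877726 0.02231847 0.15101701]
```

View pics/scene1z.png

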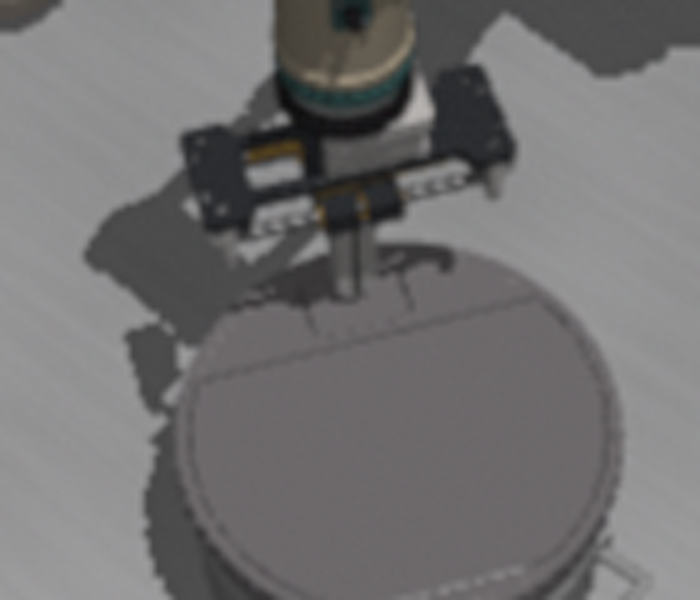

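View pics/wrist1z.png

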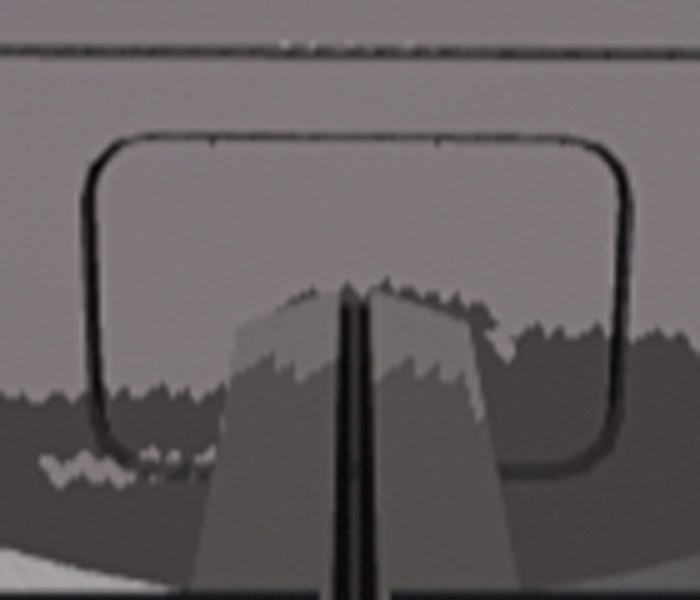

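```bash
python3 - <<'E'
from geo import *
for n in ("scene1","top1","wrist1","w0"):
    c=dict(np.load(n+".npz"));W=cloud(c).reshape(-1,3);ok=c["z_map"].ravel()>0
    def z(x,y,rr=.012):
        m=ok&(np.hypot(W[:,0]-x,W[:,1]-y)<rr);v=W[m,2];return (np.median(v).round(4),m.sum()) if m.any() else None
    print(n,"flap",z(.64,.11),"flapnearedge",z(.61,.07),"deck",z(.54,.045),z(.62,-.005),"pad",z(.587,.036,.006),"table",z(.45,-.1),z(.7,-.1),z(.45,.1))
c=dict(np.load("scene1.npz"));W=cloud(c);print(W[198:216,318:322,2].round(3))
c=dict(np.load("wrist1.npz"));W=cloud(c);print(W[228:250:2,314:332:3,2].round(3))
E
```

```text
scene1 flap (np.float64(0.1633), np.int64(41)) flapnearedge (np.float64(0.578), np.int64(247)) deck (np.float64(0.1651), np.int64(54)) (np.float64(0.5591), np.int64(131)) pad (np.float64(0.2234), np.int64(52)) table None (np.float64(-0.0019), np.int64(34)) (np.float64(0.6057), np.int64(40))
top1 flap (np.float64(0.1672), np.int64(1)) flapnearedge (np.float64(0.5932), np.int64(53)) deck (np.float64(0.4482), np.int64(179)) (np.float64(0.5745), np.int64(2)) pad (np.float64(0.6016), np.int64(19)) table (np.float64(-0.0002), np.int64(32)) (np.float64(-0.0009), np.int64(30)) (np.float64(0.6097), np.int64(5))
wrist1 flap (np.float64(0.1652), np.int64(1972)) flapnearedge (np.float64(0.1653), np.int64(1571)) deck (np.float64(0.165), np.int64(1245)) (np.float64(0.165), np.int64(1254)) pad (np.float64(0.1646), np.int64(649)) table None None None
w0 flap (np.float64(0.1651), np.int64(482)) flapnearedge (np.float64(0.1651), np.int64(428)) deck (np.float64(0.165), np.int64(373)) (np.float64(0.165), np.int64(377)) pad (np.float64(0.4144), np.int64(297)) table (np.float64(0.0), np.int64(13)) (np.flo
[... 282 characters left out ...]
 [0.191 0.193 0.187 0.191]
 [0.188 0.188 0.18  0.184]
 [0.182 0.184 0.18  0.179]
 [0.179 0.174 0.171 0.172]
 [0.162 0.162 0.163 0.165]
 [0.161 0.162 0.156 0.165]
 [0.161 0.16  0.16  0.161]
 [0.158 0.162 0.162 0.163]
 [0.158 0.161 0.163 0.162]
 [0.159 0.164 0.161 0.162]]
[[0.162 0.164 0.164 0.162 0.163 0.164]
 [0.163 0.163 0.163 0.162 0.163 0.163]
 [0.163 0.163 0.163 0.162 0.163 0.163]
 [0.163 0.162 0.163 0.163 0.163 0.162]
 [0.175 0.175 0.163 0.162 0.174 0.174]
 [0.178 0.178 0.173 0.173 0.179 0.177]
 [0.18  0.181 0.177 0.177 0.18  0.18 ]
 [0.184 0.184 0.18  0.179 0.183 0.184]
 [0.187 0.185 0.184 0.183 0.186 0.187]
 [0.189 0.189 0.185 0.186 0.189 0.188]
 [0.191 0.191 0.187 0.188 0.191 0.19 ]]
```

The cameras show the pad unpressed at 0.163 and the real tips at about 0.17, even though the reported TCP is 0.151. So the tips end well short of the stated TCP. I'll keep going down by touch, with a force stop.

```bash
python3 - <<'E'
from geo import *
from rig import r
print(r.hold_point_z)
s=r.get_state();p=s["eef_pos"][:2]
for z in np.arange(.150,.128,-.001):
    hit=r.line_to([*p,z],vel=.01,max_force=7)
    F=np.mean([(r.hold(.02),r.get_state()["wrist_force"])[1] for _ in range(5)],0);s=r.get_state()
    print(z.round(3),hit,s["eef_pos"].round(4),np.round(F,2),s["time_s"])
    if hit or F[2]>7:break
c=r.camera("wrist");cv2.imwrite("pics/w2.png",c["pixels"])
c=r.camera("scene");cv2.imwrite("pics/s2.png",c["pixels"])
E
```

```text
-0.0188
0.15 False [0.5788 0.0223 0.15  ] [-0.03  0.12  0.12] 10.0083
0.149 False [0.5788 0.0223 0.149 ] [ 0.44  0.48 -0.  ] 10.3417
0.148 False [0.5787 0.0223 0.148 ] [-0.14 -0.29  0.12] 10.675
0.147 False [0.5788 0.0223 0.147 ] [-0.08 -0.05 -0.14] 11.0083
0.146 False [0.5787 0.0223 0.146 ] [0.21 0.05 0.14] 11.3417
0.145 False [0.5788 0.0223 0.145 ] [-0.41  0.23  0.  ] 11.675
0.144 False [0.5788 0.0223 0.144 ] [-0.47  0.1   0.44] 12.0083
0.143 False [0.5788 0.0223 0.143 ] [ 0.25  0.32 -0.14] 12.3417
0.142 False [0.5788 0.0223 0.142 ] [-0.    0.52  0.17] 12.675
0.141 False [0.579  0.0223 0.1412] [-0.06 -0.05  0.87] 13.0083
0.14 False [0.579  0.0223 0.1403] [ 0.04 -0.04  3.38] 13.3417
0.139 False [0.579  0.0223 0.1392] [ 0.46 -0.04  4.08] 13.675
0.138 False [0.579  0.0223 0.1381] [0.42 0.01 4.04] 14.0083
0.137 False [0.579  0.0223 0.137 ] [1.03 0.1  3.54] 14.3417
0.136 False [0.579  0.0223 0.1361] [1.26 0.4  4.43] 14.675
0.135 False [0.579  0.0223 0.1351] [0.97 0.07 4.86] 15.0083
0.134 False [0.579  0.0223 0.135 ] [-0.25  0.44  8.82] 15.3417
```

View pics/w2.png

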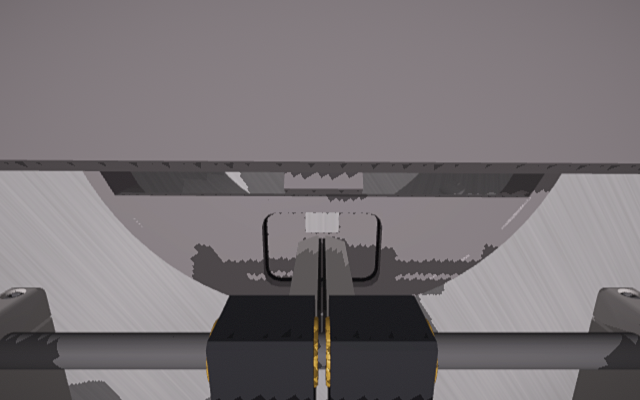

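The flap is now standing open above the button (its edge is at row 165), and the button is bottomed under the tips. Body is now about 20 mm lower than planned, so I'll retreat straight up, biased outward from the flap.

```bash
python3 - <<'E'
from geo import *
from rig import r
p=r.get_state()["eef_pos"]
r.line_to([p[0],p[1],.150],vel=.03)
q=p[:2]+rad*.06
print(r.line_to([*q,.22],vel=.08,max_force=8))
q=p[:2]+rad*.12
print(r.line_to([*q,.33],vel=.15))
r.hold(.5)
for n in ("scene","top","wrist"):
    c=r.camera(n);np.savez(n+"3.npz",**c);cv2.imwrite(f"pics/{n}3.png",c["pixels"])
s=r.get_state();print(s["time_s"],s["eef_pos"],s["wrist_force"])
E
```

```text
False
False
19.0583 [ 0.51149422 -0.07687208  0.33002322] [-0.48564717  0.0021475   0.03692744]
```

View pics/scene3.png

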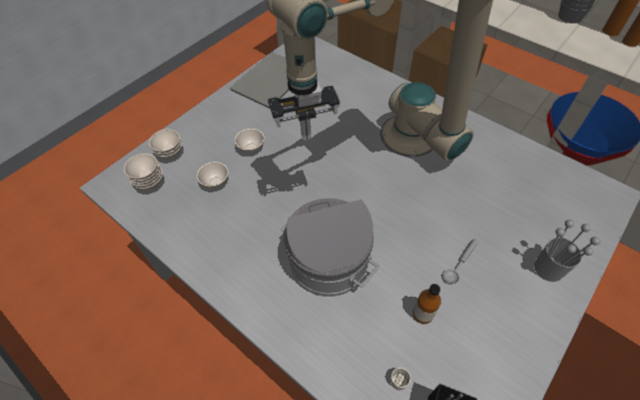

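View pics/wrist3.png

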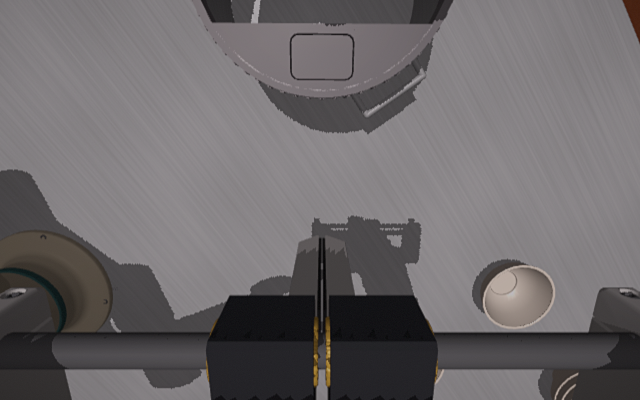

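View pics/top3.png

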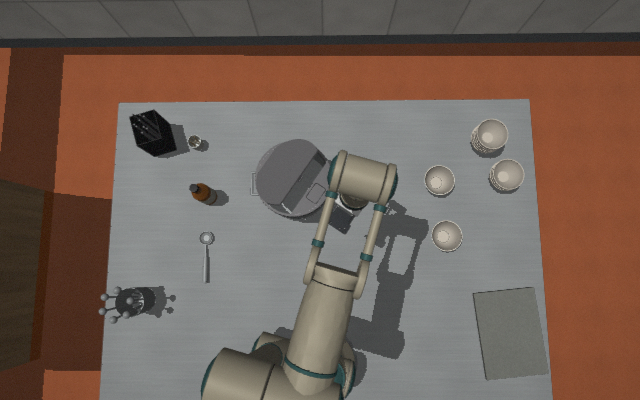

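The flap is open, the hand is clear and the other items look unmoved. A quick numeric check before handing in.

```bash
python3 - <<'E'
from geo import *
c=dict(np.load("wrist3.npz"));W=cloud(c)
print("pad",np.median(W[45:70,300:345,2]),"deck",np.median(W[45:70,265:282,2]))
C=onplane(c,[(291,34),(353,34),(353,79),(291,79)],.165);print(C.mean(0))
c=dict(np.load("scene3.npz"));W=cloud(c);m=np.hypot(W[...,0]-.633,W[...,1]-.102)<.11
m&=(W[...,2]>.18)&(W[...,2]<.3);P=W[m];A=np.c_[P[:,:2],np.ones(len(P))];k=np.linalg.lstsq(A,P[:,2],rcond=None)[0];print("flap angle",np.arctan(np.hypot(*k[:2])),P[:,2].max())
d=np.abs(dict(np.load("scene0.npz"))["pixels"].astype(int)-c["pixels"]).max(2)
for n,(a,b,x,y) in dict(bowls=(120,270,125,190),spoon=(440,480,240,285),sauce=(412,442,283,325),can_base=(290,340,275,293)).items(): print(n,np.percentile(d[x:y,a:b],[50,99]))
from rig import r
r.finish_job()
E
```

```text
pad 0.16294541987933264 deck 0.16491556174422972
[0.58176963 0.02563686 0.165     ]
flap angle 0.5945074666991095 0.26421830768007404
bowls [ 3. 65.]
spoon [3. 5.]
sauce [3. 5.]
can_base [2. 5.]
the job is handed in; nothing more can be done
```

The canister is open: I pressed the release button with the shut fingertips, the flap sprang up, and I moved the hand away and handed the job in. No verdict is reported.

- **Finding the button:** I located it by its outline in the top, scene and wrist cameras, which agreed to about 3 mm, and confirmed it by touch. I did not feel across the whole lid.
- **Pressing:** The force rose from about 3 to 5 N over roughly 6 mm of travel, then 8.8 N at the stop.
- **Final state:** The flap stands at about 0.59 rad. The pad is back 2.0 mm below the deck, so the button is fully up. The button is within 1 mm of its earlier wrist-camera position, so the canister has not visibly moved. The arm was clear, at 19 s on the clock.
- **Other items:** The spoon and bottle images are unchanged. The check area around the bowls did show some changed pixels. I put that down to the gripper's shadow falling across the corner of that area; by eye the bowls are where they were, but I did not measure them separately.
- **Disagreement:** The shut fingertips end about 20 mm behind the reported TCP. My first approach therefore stopped short, and I finished it by touch.

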